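Draw out the specimen drier's shelf and hold it

ROBOT

A 6-joint arm with a two-finger parallel gripper is mounted at the origin on the work surface. World frame = base frame: x ahead of the robot, y to its left, z up, the work surface at z = 0. Lengths are in mm, angles in degrees, forces in N, time in s.
With the tool pointing down it reaches from about 300 to 850 mm from the base axis. Payload 4.2 kg.
Tool frame: the origin (TCP) lies at the very end of the fingers, on their centre line; the grasp point (between the pads) lies env.pinch_z behind it (env.pinch_z is the distance from the TCP to the grasp point, in mm); z points along the fingers, y is the line along which they close (so a half turn about z gives the same grasp; the last joint's range is limited). The gripper opens to 91 mm and grips with 3 to 60 N. Pads are 32 mm wide; open, the fingers measure 118 mm over their backs; the gripper's body (76 mm by 178 mm) begins 60 mm behind the grasp point.
Start: joints at [-75.516, 18.312, 89.639, -0, 72.044, -1.146], TCP at [154.924, -553.752, 213.976] pointing down, gripper open.
Joint ranges: [-177.97, 177.97], [-48.28, 115.42], [12.27, 149.76], [-77.06, 257.06], [2.81, 150.46], [-146.56, 146.56]. Speed limits (degrees/s): [147.25, 147.25, 180, 180, 180, 180].

INTERFACE

Orientations are given as [roll, pitch, yaw] about the fixed x, y, z axes, in that order (R = Rz(yaw) Ry(pitch) Rx(roll)).
In Python, from workcell import state, vision, job_done, env gives the robot as it stands.
- The arm moves only by the tool servo_tool, never from a script. Its argument "rows" is a list of rows, each a list of 5 numbers: the shift along the tool's x, y, z scaled (see below), then the turn about the tool's z scaled (see below), then the opening, from 0 (shut) to 1 (fully open). A call has 1 to 20 rows; each row is the pose to reach, as a shift and turn from the pose commanded when the call began, along the tool's axes at that moment; what a row does not reach only later rows make up. The controller multiplies each number of a shift by 200 mm and each number of a turn by 90 degrees. A row lasts 1/12 s, in which the tool goes at most 41.7 mm and 7.16 degrees, less where a joint would pass 70% of its speed; a pose out of reach is approached as far as the arm can. A call with a number of a shift or a turn outside -1 to 1 is refused whole. A call with a gripper value outside its range is refused whole. The fingers move at their own pace and stop on an object; "force" is the grip in N (left out, the last holds). Time passes only in rows, so rows that repeat a pose let the fingers close. It gives the time, the measured TCP pose, the force, the opening and the grip force at its end, in the units of the state.
- state(): the state, without advancing time (a new reading comes with each control period).
- vision.grab_frame(name): name is "scene" or "top" or "wrist"; returns the picture (400x640x3 uint8, red, green, blue); there is no depth.
- vision.camera_info(name): a dict with "vertical_fov" (degrees; the focal length in pixels is half the picture's height over the tangent of half this angle, whatever the lens; pixels are square), "cx", "cy" (the principal point, pixels), "T" (4x4, takes a point from camera to world coordinates). Camera axes: x right, y up, looking along -z (the intrinsics and any distortion apply to the point x, -y, -z); pixel columns grow to the right and rows downward; lengths in mm; the calibration is good to about 2 mm. The wrist camera is an equidistant fisheye: a pixel r from the principal point sees the ray r / f radians off the axis. A picture is of the moment at which its call begins: read the wrist's pose just before it. camera_info takes no time and is no camera call; for the wrist camera it gives the pose at the moment of the call.
- job_done(): hands the job in; it is judged then, once.
The state is a dict: "time_s": time; "qpos": joint angles; "qvel": joint speeds; "effort": joint torques, N m; "ee_pos": TCP position; "ee_rot": TCP orientation; "force": force on the tool from outside, world axes, zero at the start; "torque": the same for the moment, N m; "gripper_width": finger opening in mm; "gripper_force": force on a finger pad.
Only numpy, scipy, OpenCV 4.12 (cv2) and the standard library are available. Lean on these libraries where they do the work, as an engineer would, in place of code of your own. Each camera call takes 0.05 s, during which the arm holds its last target. There are 200 camera calls.

TASK

The specimens in the drier are dry: turn the thermostat knob on top of the drier fully anticlockwise to its off stop, then draw the top shelf straight out by its handle until the raised cross rib behind the dishes is level with the drier's front edge. The shelf tips by itself when it is that far out, so keep it level and do not let go: finish while still holding it there by its handle, so that the dishes can be taken. Keep all three dishes standing on the shelf, and leave the jar, the slide box and the pencil on the bench alone.

Things in the scene. Friction and masses are not known exactly. Their poses are not given: they have to be found in the camera images.
- drier: Specimen drier, white cabinet fixed on the bench: 320 deep (x) x 300 wide (y) x 232 mm high. Origin: centre of its underside; -x points out of its open front (160 mm from the origin), z up. Flat top, only the knob on it, 75 mm to -x and 70 mm to -y. Three shelves; the lower two are fixed home, handles 60 and 120 mm below the top one's, 49 mm out from the front.
- drier_front (a point): Middle of the drier's front edge at the height of the top shelf's upper face (184 mm above the bench); axes as the drier's. The shelf is at the mark when shelf_rib has the same x as this point in these axes.
- thermostat (a joint): Angle of the thermostat knob: 0 at the off stop (fully anticlockwise seen from above), growing clockwise to 4.7 rad; starts somewhere between 0.9 and 2.6. It stays where it is left (light friction, about 0.04 N m).
- thermostat_grip (a point): Point on the knob's upright axis at the height to grip, 269 mm above the bench. A black disc 44 mm across with a bar grip 42 mm long (this frame's x), 14 mm thick (y), 32 mm high, top at 276 mm. The frame turns with the knob, z up. The white pointer line on the bar's -x half points to the drier's front when off.
- shelf: Top shelf, a loose aluminium plate 260 (x) x 250 (y) x 4 mm with low side rims, lying on two side runners with 5 mm play each side, 34 mm free above. With dishes 0.45 to 0.7 kg. Origin: centre of its underside, 180 mm above the bench; -x points out of the drier. Front plate 130 mm to -x. Starts drawn out 4 to 35 mm; tips down at the front once some 100 mm of it hangs out unsupported.
- shelf_handle (a point): Middle of the top shelf's handle: a level round steel bar 10 mm thick, 110 mm long (y), 45 mm in front of the front plate (40 mm free behind the bar), 204 mm above the bench, 28 mm below the drier's top. Axes as the shelf's. Can be pinched from above, fingers closing along x.
- shelf_rib (a point): Middle of the shelf's raised cross rib, at the plate's upper face: aluminium, 6 mm wide, 8 mm high, right across the shelf, 165 mm behind the front plate, 214 mm behind the handle bar. It must come level with the drier's front edge; the dishes stand between it and the front plate. Axes as the shelf's.
- dish0_center (a point): Centre of a covered glass dish, 60 mm across and 16 mm high, loose on the shelf in front of the cross rib; half-way up.
- dish1_center (a point): The same for a second, equal dish.
- dish2_center (a point): The same for the third, equal dish.
- jar_center (a point): Bystander: glass specimen jar with a black cap, 56 mm across, 85 mm high, standing loose on the bench; half-way up.
- slide_box: Bystander: flat box for microscope slides, 87 x 102 x 35 mm, loose on the bench; origin at the centre of its underside.
- pencil: Bystander: six-sided pencil, 160 mm long, 8 mm thick, lying loose on the bench; origin under its middle, x along it.

How it is judged:
By the outcome, as a careful person would: the job done as asked, in the order asked, and still so for the second after the job is handed in, while the arm keeps its last pose, push and grip.
It also fails if it takes over 70 s, if anything falls off the work surface, if the arm or the gripper's body presses on something with over 40 N, if the wrist force passes 120 N, or if a joint passes its speed limit or range.

## Working session

There is one attempt and no reset: what is moved stays moved. The work goes in short steps, Python scripts to look and compute and a tool call to move; the robot and the scene stay as the last step left them, time stands still between calls to the robot, and variables do not carry over. Pictures are saved under pics/ and viewed, at most 10 in all, crops included, and the job is handed in when it is done.

Besides the shell and the picture viewer there is one more tool, called after "Request:" in YAML: its name, and indented under it one key for each argument. servo_tool: Moves the arm, as the interface text tells. Its arguments: {"type":"object","properties":{"rows":{"type":"array"},"force":{"type":"number"}},"required":["rows"]}

```bash
mkdir -p pics; cat > h.py <<'E'
import numpy as np,cv2
from workcell import state,vision,job_done,env
def cam(n):
    c=vision.camera_info(n); c['f']=200/np.tan(np.radians(c['vertical_fov'])/2); c['T']=np.array(c['T']); return c
def ray(c,u,v,fish=False):
    x=(u-c['cx'])/c['f'];y=(v-c['cy'])/c['f']
    if fish:
        r=np.hypot(x,y); s=np.sin(r)/r if r>1e-9 else 1; d=np.array([x*s,-y*s,-np.cos(r)])
    else: d=np.array([x,-y,-1])
    return c['T'][:3,3],c['T'][:3,:3]@d
def onz(c,u,v,z,fish=False):
    o,d=ray(c,u,v,fish); return o+d*(z-o[2])/d[2]
def proj(c,p):
    q=np.linalg.inv(c['T'])@np.append(p,1); return c['cx']+c['f']*q[0]/-q[2], c['cy']-c['f']*q[1]/-q[2]
def grab(n,name):
    c=cam(n); im=vision.grab_frame(n); cv2.imwrite(f'pics/{name}.png',im[:,:,::-1]); return c,im
E
python3 - <<'E'
from h import *
s=state();print(s['ee_pos'],s['ee_rot'],s['time_s'],env.pinch_z)
for n in('scene','top'):
    c,im=grab(n,n);print(n,{k:v for k,v in c.items() if k!='T'},c['T'].round(2).tolist())
E
```

```text
[ 154.78564219 -553.25629998  213.09997587] [-1.79896813e+02 -1.36019618e-03  1.56298335e+01] 0.0 18.8
scene {'vertical_fov': 56.75285563463669, 'cx': 317.409786718719, 'cy': 199.26505800896828, 'f': np.float64(370.2562691419026)} [[0.65, -0.47, 0.59, 1144.35], [0.76, 0.38, -0.52, -579.18], [0.02, 0.79, 0.61, 722.02], [0.0, 0.0, 0.0, 1.0]]
top {'vertical_fov': 43.04511757871106, 'cx': 318.8931825457612, 'cy': 201.75587083469722, 'f': np.float64(507.1439287438641)} [[-0.02, 0.99, -0.17, 402.61], [-1.0, -0.02, -0.0, -102.61], [-0.01, 0.17, 0.99, 1282.08], [0.0, 0.0, 0.0, 1.0]]
```

View pics/scene.png

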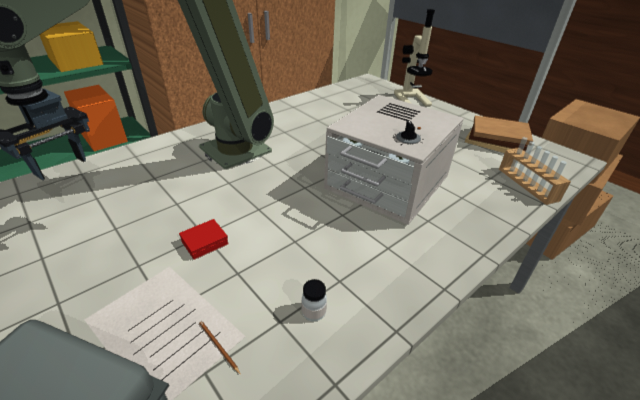

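View pics/top.png

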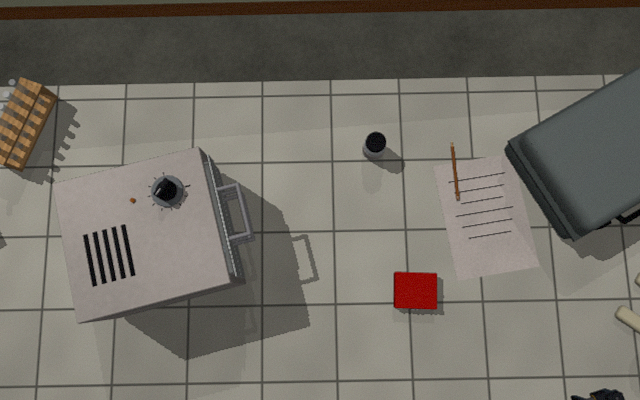

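The drier's top has corners near (54,183), (200,148), (244,281) and (79,323), with the knob near (168,190) and the top handle near (240,212). Its front faces right, which is world −y. I'll zoom in on it.

```bash
python3 - <<'E'
from h import *
im=cv2.imread('pics/top.png')[135:335,45:265]
cv2.imwrite('pics/topc.png',cv2.resize(im,None,fx=3,fy=3,interpolation=cv2.INTER_CUBIC))
c=cam('top')
for u,v in [(54,183),(200,148),(244,281),(79,323)]: print('corner',onz(c,u,v,232).round(1))
print('knob',onz(c,168,190,269).round(1),'handle',onz(c,240,212,204).round(1))
E
```

```text
corner [634.7 463.2 232. ]
corner [705.5 154.5 232. ]
corner [422.  58. 232.]
corner [343.8 391.7 232. ]
knob [607.5 208.9 269. ] handle [569.5  72.  204. ]
```

View pics/topc.png

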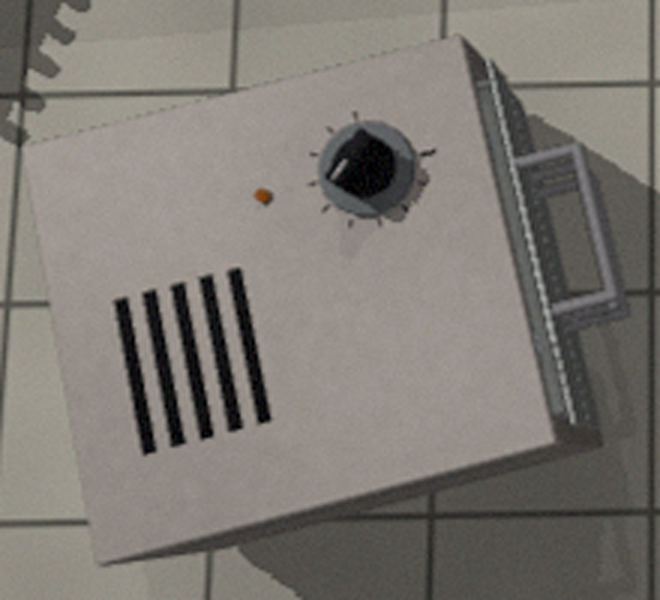

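The crop shows the drier corners clearly. The knob's black bar is around crop (365,165) with a white pointer toward lower left, and the handle bar runs from about crop (575,150) to (612,300). Next I'll fit the drier pose.

```bash
python3 - <<'E'
from h import *
c=cam('top')
f=lambda u,v,z:onz(c,45+u/3,135+v/3,z)
P=np.array([f(22,147,232),f(460,36,232),f(557,440,232),f(100,567,232)])[:,:2]
# local: back at +x; viewed: pt1 front; facing -x world -y. 
L=np.array([[160,-150],[-160,-150],[-160,150],[160,150]])
cm=P.mean(0);a=(L[:,0]+1j*L[:,1]);b=(P-cm)[:,0]+1j*(P-cm)[:,1]
th=np.angle((a.conj()*b).sum());print('centre',cm,'yaw',np.degrees(th),P.round(0).tolist(),abs(b-a*np.exp(1j*th)))
R=np.array([[np.cos(th),-np.sin(th)],[np.sin(th),np.cos(th)]])
print('knob',cm+R@[-75,-70],'front',cm+R@[-160,0],'axis out',-R[:,0])
for p in [(578,150),(612,298),(595,225)]:
    w=f(*p,204)[:2];print('handle',w,R.T@(w-cm))
s=state();print(s['qpos'])
E
```

```text
centre [525.87058196 275.75166114] yaw 104.1513097320941 [[633.0, 467.0], [708.0, 158.0], [421.0, 85.0], [342.0, 393.0]] [1.04368426 2.76998547 2.0958878  1.42257065]
knob [612.0825837 220.1414934] front [564.98793515 120.607107  ] axis out [ 0.24448346 -0.96965346]
handle [628.87497019  77.58783572] [-217.3331086   -51.43078462]
handle [520.84698806  52.31094176] [-215.4318818    59.49870482]
handle [573.67756724  64.83683094] [-216.20231263    5.20897806]
[-7.55148941e+01  1.83501953e+01  8.96982872e+01  1.24680287e-05
  7.20428381e+01 -1.14514748e+00]
```

Request:
servo_tool:
  rows:
    - [0.81,-0.78,-0.85,0,1]
    - [0.81,-0.78,-0.85,0,1]
    - [0.81,-0.78,-0.85,0,1]
    - [0.81,-0.78,-0.85,0,1]
    - [0.81,-0.78,-0.85,0,1]
    - [0.81,-0.78,-0.85,0,1]
    - [0.81,-0.78,-0.85,0,1]
    - [0.81,-0.78,-0.85,0,1]
    - [0.81,-0.78,-0.85,0,1]

```text
time_s: 0.85
ee_pos: [269.4, -359.4, 384.9]
ee_rot: [179.8, -0.0, 15.8]
force: [0.0, -0.2, 0.8]
gripper_width: 91.2
gripper_force: 0.0
```

Request:
servo_tool:
  rows:
    - [0.81,-0.78,0,0,1]
    - [0.81,-0.78,0,0,1]
    - [0.81,-0.78,0,0,1]
    - [0.81,-0.78,0,0,1]
    - [0.81,-0.78,0,0,1]
    - [0.81,-0.78,0,0,1]
    - [0.81,-0.78,0,0,1]
    - [0.81,-0.78,0,0,1]

```text
time_s: 1.52
ee_pos: [382.7, -166.4, 382.4]
ee_rot: [-179.9, 0.2, 15.7]
force: [-0.4, 0.5, -0.5]
gripper_width: 91.2
gripper_force: 0.0
```

Request:
servo_tool:
  rows:
    - [0.81,-0.78,0,0,1]
    - [0.81,-0.78,0,0,1]
    - [0.81,-0.78,0,0,1]
    - [0.81,-0.78,0,0,1]
    - [0.81,-0.78,0,0,1]
    - [0.81,-0.78,0,0,1]
    - [0.81,-0.78,0,0,1]
    - [0.81,-0.78,0,0,1]

```text
time_s: 2.18
ee_pos: [497.1, 26.3, 382.6]
ee_rot: [180.0, 0.2, 15.6]
force: [-0.5, -0.4, -0.1]
gripper_width: 91.1
gripper_force: 0.0
```

Request:
servo_tool:
  rows:
    - [0.81,-0.78,0,0,1]
    - [0.81,-0.78,0,0,1]
    - [0.81,-0.78,0,0,1]
    - [0.81,-0.78,0,0,1]
    - [0.81,-0.78,0,0,1]
    - [0.81,-0.78,0,0,1]
    - [0.81,-0.78,0,0,1]
    - [0.81,-0.78,0,0,1]
    - [0.81,-0.78,0,0,1]
    - [0.81,-0.78,0,0,1]

```text
time_s: 3.02
ee_pos: [610.6, 219.2, 384.8]
ee_rot: [180.0, -0.0, 15.5]
force: [-1.0, -0.7, 0.4]
gripper_width: 91.5
gripper_force: 0.0
```

```bash
python3 - <<'E'
from h import *
c,im=grab('wrist','w1');s=state();print(s['ee_pos'],s['ee_rot'],s['qpos'],s['time_s'],s['force'])
print(c['T'].round(2).tolist(),c['f'],c['cx'],c['cy'])
q=np.linalg.inv(c['T'])@[612,220,270,1]
d=np.array([q[0],-q[1],-q[2]]);r=np.hypot(*d[:2]);a=np.arctan2(r,d[2]);u=c['cx']+c['f']*a*d[0]/r;v=c['cy']+c['f']*a*d[1]/r;print(u,v)
u=int(np.clip(u,100,540));v=int(np.clip(v,80,320))
cv2.imwrite('pics/w1c.png',cv2.resize(im[v-80:v+80,u-100:u+100,::-1],None,fx=3.75,fy=3.75,interpolation=cv2.INTER_CUBIC));print(u,v)
E
```

```text
[610.50707622 219.54851437 384.9245049 ] [ 1.79972979e+02 -5.20816837e-02  1.54852464e+01] [ 1.87792896e+01  2.30991360e+01  5.85083658e+01 -3.02896116e-02
  9.83420541e+01  9.32896478e+01] 3.0667 [-0.27563266  0.36412283  0.83067901]
[[0.27, 0.93, 0.25, 680.2], [-0.96, 0.26, 0.07, 238.72], [0.0, -0.26, 0.97, 555.07], [0.0, 0.0, 0.0, 1.0]] 309.70691628693146 320.04086657669365 198.37662496950807
319.8301394329083 192.43540482492685
319 192
```

View pics/w1c.png

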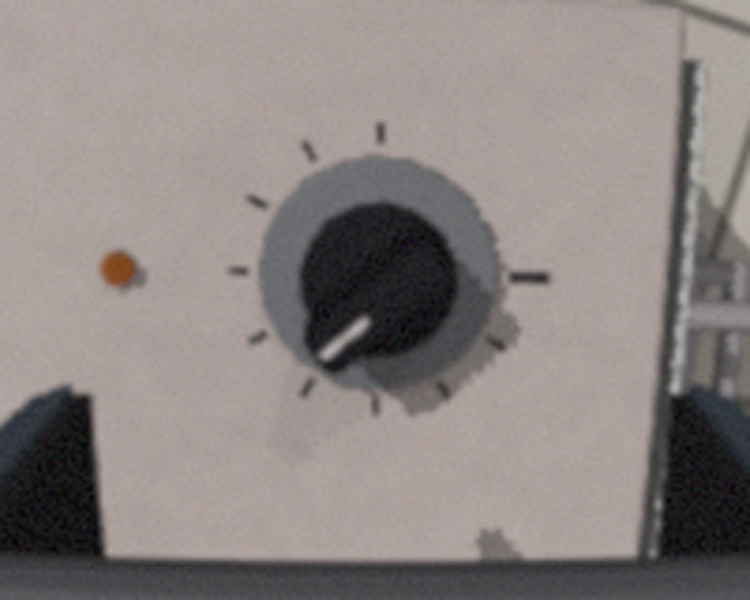

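The pointer line runs from crop (322,357) to (367,320), pointing lower left. The black disc is centred near (379,278), and the off mark is on the right at (530,277).

```bash
python3 - <<'E'
from h import *
c=cam('wrist')
f=lambda u,v,z:onz(c,219+u/3.75,112+v/3.75,z,True)[:2]
a=f(322,357,276);b=f(367,320,276);d=a-b
print('axis',f(379,278,244),f(379,272,233),'tip',a,b,'dir',np.degrees(np.arctan2(d[1],d[0])))
o=f(550,277,232)-f(512,277,232);print('off',np.degrees(np.arctan2(o[1],o[0])))
E
```

```text
axis [612.24992717 220.20812378] [611.53633733 220.00969241] tip [595.82630146 230.51259951] [608.11110593 222.16059264] dir 145.78959291168823
off -74.31078589211094
```

Request:
servo_tool:
  rows:
    - [0.008,0,0,0.08,1]
    - [0.008,0,0,0.16,1]
    - [0.008,0,0.05,0.24,1]
    - [0.008,0,0.15,0.32,1]
    - [0.008,0,0.25,0.4,1]
    - [0.008,0,0.35,0.48,1]
    - [0.008,0,0.45,0.528,1]
    - [0.008,0,0.55,0.528,1]
    - [0.008,0,0.62,0.528,1]
    - [0.008,0,0.66,0.528,1]
    - [0.008,0,0.66,0.528,1]

```text
time_s: 3.98
ee_pos: [611.3, 220.9, 250.6]
ee_rot: [179.9, 0.1, -31.9]
force: [-0.6, -0.4, -0.1]
gripper_width: 91.2
gripper_force: 0.0
```

Request:
servo_tool:
  rows:
    - [0,0,0,0,0]
    - [0,0,0,0,0]
    - [0,0,0,0,0]
    - [0,0,0,0,0]
    - [0,0,0,0,0]
    - [0,0,0,0,0]
    - [0,0,0,0,0]
    - [0,0,0,0,0]
    - [0,0,0,0,0]
    - [0,0,0,0,0]
  force: 20

```text
time_s: 4.82
ee_pos: [612.3, 222.2, 251.9]
ee_rot: [180.0, 0.0, -31.9]
force: [-0.0, 0.5, 1.2]
gripper_width: 27.5
gripper_force: 0.0
```

Request:
servo_tool:
  rows:
    - [0,0,0,0,0]
    - [0,0,0,0,0]
    - [0,0,0,0,0]
    - [0,0,0,0,0]
    - [0,0,0,0,0]
    - [0,0,0,0,0]

```text
time_s: 5.32
ee_pos: [611.7, 220.4, 251.9]
ee_rot: [179.8, -0.0, -31.9]
force: [-1.3, -3.8, 2.1]
gripper_width: 14.0
gripper_force: 20.0
```

Request:
servo_tool:
  rows:
    - [0,0,0,-0.04,0]
    - [0,0,0,-0.09,0]
    - [0,0,0,-0.14,0]
    - [0,0,0,-0.19,0]
    - [0,0,0,-0.24,0]
    - [0,0,0,-0.29,0]
    - [0,0,0,-0.34,0]
    - [0,0,0,-0.39,0]
    - [0,0,0,-0.44,0]
    - [0,0,0,-0.49,0]
    - [0,0,0,-0.54,0]
    - [0,0,0,-0.59,0]
    - [0,0,0,-0.64,0]
    - [0,0,0,-0.69,0]
    - [0,0,0,-0.74,0]
    - [0,0,0,-0.79,0]
    - [0,0,0,-0.84,0]
    - [0,0,0,-0.89,0]
    - [0,0,0,-0.94,0]
    - [0,0,0,-1,0]

```text
time_s: 6.98
ee_pos: [611.9, 219.9, 251.9]
ee_rot: [179.9, 0.3, 58.3]
force: [-1.4, -5.9, 2.0]
gripper_width: 13.8
gripper_force: 20.0
```

Request:
servo_tool:
  rows:
    - [0,0,0,-0.05,0]
    - [0,0,0,-0.1,0]
    - [0,0,0,-0.15,0]
    - [0,0,0,-0.2,0]
    - [0,0,0,-0.25,0]
    - [0,0,0,-0.3,0]
    - [0,0,0,-0.35,0]
    - [0,0,0,-0.4,0]
    - [0,0,0,-0.43,0]
    - [0,0,0,-0.46,0]
    - [0,0,0,-0.48,0]
    - [0,0,0,-0.48,0]

```text
time_s: 7.98
ee_pos: [612.2, 219.8, 251.9]
ee_rot: [-179.9, 0.2, 101.3]
force: [-1.8, -5.9, 1.3]
gripper_width: 13.5
gripper_force: 20.0
```

```bash
python3 -c "
from h import *
s=state();print(s['ee_pos'],s['ee_rot'],s['force'],s['torque'],s['gripper_width'],s['qpos'])"
```

```text
[612.18790361 219.82653611 251.87660685] [-179.90375451    0.24463943  101.33702259] [-1.81605845 -5.86381613  1.28520629] [-1.06514649  0.05805346 -0.02185846] 13.457340977370817 [18.85801395 24.31139963 74.96432511 -0.23289922 80.85178869  7.55848113]
```

Now I'll ease further until the stop is felt.

Request:
servo_tool:
  rows:
    - [0,0,0,-0.01,0]
    - [0,0,0,-0.02,0]
    - [0,0,0,-0.03,0]
    - [0,0,0,-0.04,0]
    - [0,0,0,-0.04,0]

```text
time_s: 8.4
ee_pos: [612.2, 219.8, 251.9]
ee_rot: [-179.9, 0.2, 104.8]
force: [-1.5, -5.8, 1.6]
gripper_width: 14.2
gripper_force: 20.2
```

```bash
python3 -c "
from h import *
s=state();print(s['ee_rot'],s['force'],s['torque'])"
```

```text
[-179.88724361    0.2190975   104.78916779] [-1.45035498 -5.82767796  1.60536596] [-1.05705052  0.03802311 -0.65882605]
```

Request:
servo_tool:
  rows:
    - [0,0,0,-0.01,0]
    - [0,0,0,-0.02,0]
    - [0,0,0,-0.03,0]
    - [0,0,0,-0.04,0]
    - [0,0,0,-0.04,0]

```text
time_s: 8.82
ee_pos: [612.1, 220.2, 251.9]
ee_rot: [-179.9, 0.2, 108.4]
force: [-1.7, -4.8, 0.6]
gripper_width: 15.9
gripper_force: 21.1
```

```bash
python3 -c "
from h import *
s=state();print(s['ee_rot'],s['force'],s['torque'])"
```

```text
[-1.79878041e+02  1.70025702e-01  1.08362871e+02] [-1.70334507 -4.82102357  0.63716646] [-0.96805752  0.06009344 -0.87085085]
```

Request:
servo_tool:
  rows:
    - [0,0,0,0,1]
    - [0,0,0,0,1]
    - [0,0,0,0,1]
    - [0,0,0,0,1]
    - [0,0,-0.05,0,1]
    - [0,0,-0.15,0,1]
    - [0,0,-0.3,0,1]
    - [0,0,-0.45,0.08,1]
    - [0,0,-0.6,0.16,1]
    - [0,0,-0.65,0.24,1]
    - [0,0,-0.65,0.32,1]
    - [0,0,-0.65,0.4,1]
    - [0,0,-0.65,0.48,1]
    - [0,0,-0.65,0.56,1]
    - [0,0,-0.65,0.64,1]
    - [0,0,-0.65,0.72,1]
    - [0,0,-0.65,0.8,1]
    - [0,0,-0.65,0.88,1]
    - [0,0,-0.65,0.96,1]
    - [0,0,-0.65,1,1]

```text
time_s: 10.48
ee_pos: [612.4, 222.5, 382.8]
ee_rot: [-180.0, -0.1, 18.2]
force: [-0.2, 0.3, -0.3]
gripper_width: 91.1
gripper_force: 0.0
```

```bash
python3 - <<'E'
from h import *
c,im=grab('wrist','w2');s=state();print(s['ee_pos'],s['ee_rot'])
def pj(p):
    q=np.linalg.inv(c['T'])@[*p,1]
    d=np.array([q[0],-q[1],-q[2]]);r=np.hypot(*d[:2]);a=np.arctan2(r,d[2]);return c['cx']+c['f']*a*d[0]/r,c['cy']+c['f']*a*d[1]/r
print('knob',pj([612,220,270]),'handle',pj([574,66,204]))
cv2.imwrite('pics/w2c.png',cv2.resize(im[80:340,220:560,::-1],None,fx=2.3,fy=2.3,interpolation=cv2.INTER_CUBIC))
E
```

```text
[612.39336632 222.44541612 382.81889325] [-1.79996195e+02 -6.55561766e-02  1.81911648e+01]
knob (np.float64(322.71652477822306), np.float64(195.84189178729153)) handle (np.float64(426.85174716981606), np.float64(246.67565500085993))
```

View pics/w2c.png

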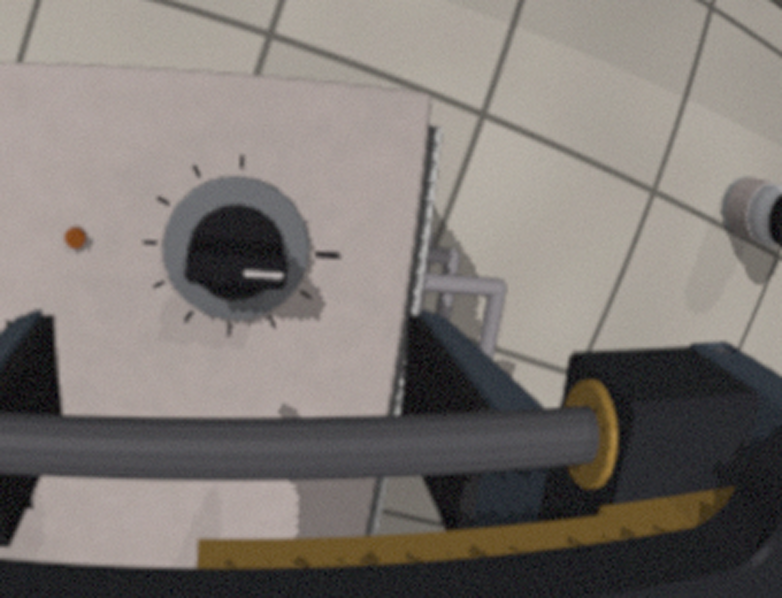

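The white pointer, crop (243,273) to (283,275), is now parallel to the off mark at (316,254)–(338,256), so the knob is at its stop. Now I'll go above the handle.

Request:
servo_tool:
  rows:
    - [-0.09,0.15,0,0.047,0.43]
    - [-0.18,0.3,0,0.047,0.43]
    - [-0.3,0.45,0,0.047,0.43]
    - [-0.4,0.6,0.05,0.047,0.43]
    - [-0.43,0.675,0.15,0.047,0.43]
    - [-0.43,0.675,0.25,0.047,0.43]
    - [-0.43,0.675,0.35,0.047,0.43]
    - [-0.43,0.675,0.35,0.047,0.43]
    - [-0.43,0.675,0.35,0.047,0.43]

```text
time_s: 11.28
ee_pos: [573.5, 66.9, 312.0]
ee_rot: [-180.0, 0.1, 14.3]
force: [0.8, -0.5, 1.0]
gripper_width: 39.8
gripper_force: 0.0
```

```bash
python3 - <<'E'
from h import *
c,im=grab('wrist','w3');s=state();print(s['ee_pos'],s['ee_rot'],s['gripper_width'],s['time_s'])
cv2.imwrite('pics/w3c.png',cv2.resize(im[100:350,160:480,::-1],None,fx=2.4,fy=2.4,interpolation=cv2.INTER_CUBIC))
E
```

```text
[574.16573101  67.17047614 313.11623765] [ 1.79987613e+02 -8.21698409e-02  1.43458010e+01] 39.05357546787717 11.3333
```

View pics/w3c.png

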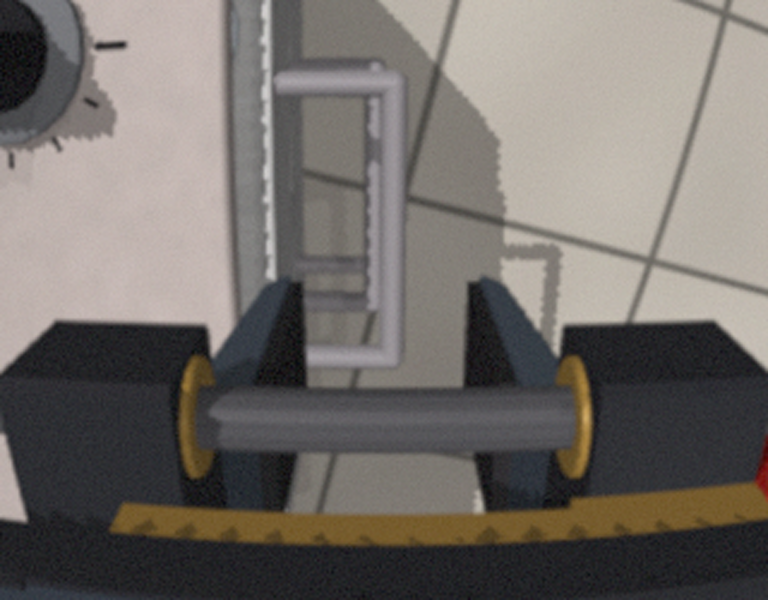

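The handle bar's centre line runs from about crop (395,85) to (391,358), with the drier's top front edge near x≈233 and the front plate's bright top edge near x≈268. Next, the coordinates.

```bash
python3 - <<'E'
from h import *
c=cam('wrist')
f=lambda u,v,z:onz(c,160+u/2.4,100+v/2.4,z,True)[:2]
th=np.radians(104.15);R=np.array([[np.cos(th),-np.sin(th)],[np.sin(th),np.cos(th)]]);cm=np.array([525.9,275.75])
for n,p,z in [('edge',(230,20),232),('edge',(233,160),232),('edge',(238,270),232),('h',(394,80),204),('h',(393,220),204),('h',(391,358),204),('plate',(266,80),212),('plate',(271,270),212)]:
    w=f(*p,z);print(n,w.round(1),(R.T@(w-cm)).round(1))
s=state();print('tcp loc',R.T@(s['ee_pos'][:2]-cm))
E
```

```text
edge [639.3 137.8] [-161.5  -76.2]
edge [592.3 126.1] [-161.4  -27.8]
edge [553.6 116.3] [-161.4   12.1]
h [631.   78.1] [-217.4  -53.6]
h [578.7  65. ] [-217.3    0.3]
h [522.1  51.1] [-216.9   58.6]
plate [620.3 123.8] [-170.4  -54.3]
plate [549.7 106.2] [-170.2   18.4]
tcp loc [-214.05012629    4.1883169 ]
```

Request:
servo_tool:
  rows:
    - [0.008,0.016,0.1,0,0.43]
    - [0.008,0.016,0.22,0,0.43]
    - [0.008,0.016,0.34,0,0.43]
    - [0.008,0.016,0.44,0,0.43]
    - [0.008,0.016,0.53,0,0.43]
    - [0.008,0.016,0.59,0,0.43]
    - [0.008,0.016,0.635,0,0.43]
    - [0.008,0.016,0.635,0,0.43]
    - [0.008,0.016,0.635,0,0.43]

```text
time_s: 12.08
ee_pos: [576.9, 64.5, 186.0]
ee_rot: [180.0, -0.1, 14.3]
force: [0.2, -1.3, 0.3]
gripper_width: 39.6
gripper_force: 0.0
```

Request:
servo_tool:
  rows:
    - [0,0,0,0,0]
    - [0,0,0,0,0]
    - [0,0,0,0,0]
    - [0,0,0,0,0]
    - [0,0,0,0,0]
    - [0,0,0,0,0]
    - [0,0,0,0,0]
    - [0,0,0,0,0]
    - [0,0,0,0,0]
    - [0,0,0,0,0]
  force: 40

```text
time_s: 12.92
ee_pos: [576.2, 64.3, 185.3]
ee_rot: [-180.0, -0.0, 14.3]
force: [-0.2, 1.4, 4.3]
gripper_width: 9.7
gripper_force: 40.0
```

Request:
servo_tool:
  rows:
    - [0,0.005,0,0,0]
    - [0,0.015,0,0,0]
    - [0,0.035,0,0,0]
    - [0,0.06,0,0,0]
    - [0,0.085,0,0,0]
    - [0,0.11,0,0,0]
    - [0,0.135,0,0,0]
    - [0,0.16,0,0,0]
    - [0,0.185,0,0,0]
    - [0,0.21,0,0,0]
    - [0,0.235,0,0,0]
    - [0,0.26,0,0,0]
    - [0,0.285,0,0,0]
    - [0,0.31,0,0,0]
    - [0,0.33,0,0,0]
    - [0,0.345,0,0,0]
    - [0,0.35,0,0,0]
    - [0,0.35,0,0,0]

```text
time_s: 14.42
ee_pos: [593.3, -4.4, 184.8]
ee_rot: [179.9, 0.0, 14.3]
force: [-1.3, 1.3, -0.0]
gripper_width: 9.2
gripper_force: 40.0
```

```bash
python3 -c "
from h import *
s=state();print(s['ee_pos'],s['ee_rot'],s['force'],s['torque'])"
```

```text
[593.33826464  -4.39795765 184.79126741] [1.79943390e+02 2.27426124e-02 1.42667974e+01] [-1.25486872  1.30742963 -0.00741237] [ 0.21671858  0.13453953 -0.10660349]
```

Request:
servo_tool:
  rows:
    - [0,0.005,0,0,0]
    - [0,0.015,0,0,0]
    - [0,0.035,0,0,0]
    - [0,0.06,0,0,0]
    - [0,0.085,0,0,0]
    - [0,0.11,0,0,0]
    - [0,0.135,0,0,0]
    - [0,0.16,0,0,0]
    - [0,0.185,0,0,0]
    - [0,0.21,0,0,0]
    - [0,0.235,0,0,0]
    - [0,0.26,0,0,0]
    - [0,0.285,0,0,0]
    - [0,0.31,0,0,0]
    - [0,0.335,0,0,0]
    - [0,0.36,0,0,0]
    - [0,0.38,0,0,0]
    - [0,0.395,0,0,0]
    - [0,0.4,0,0,0]
    - [0,0.4,0,0,0]

```text
time_s: 16.08
ee_pos: [613.1, -81.8, 184.9]
ee_rot: [179.9, 0.0, 14.3]
force: [-0.7, -0.4, -1.4]
gripper_width: 9.0
gripper_force: 40.0
```

```bash
python3 - <<'E'
from h import *
c,im=grab('wrist','w4');grab('top','top2');grab('scene','scene2');s=state();print(s['ee_pos'],s['ee_rot'],s['force'],s['torque'],s['gripper_width'])
t=cv2.imread('pics/top2.png')[140:310,160:330]; t=cv2.resize(t,(400,400),interpolation=cv2.INTER_CUBIC)
w=cv2.resize(im[0:400,0:400,::-1],(400,400))
cv2.imwrite('pics/m4.png',np.hstack([t,w]))
E
```

```text
[613.13184472 -81.8149874  185.08356641] [ 1.79909272e+02 -3.54109086e-03  1.42908539e+01] [ 0.10285059 -1.24762735 -2.26363414] [-0.17720355  0.06869217 -0.10049927] 8.97276939559544
```

View pics/m4.png

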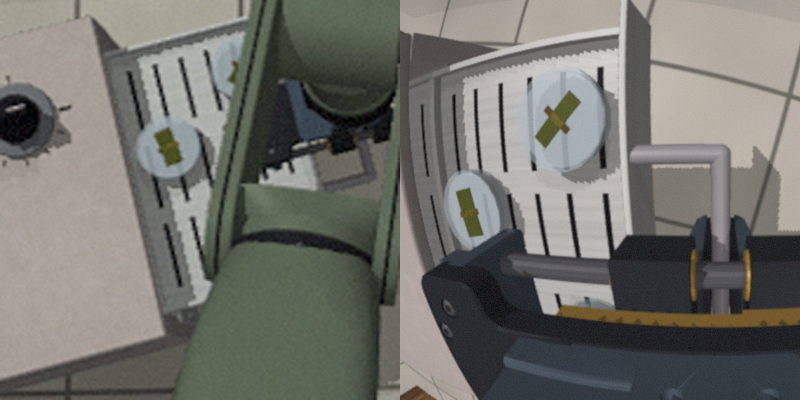

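The shelf is out about 151 mm and level. The top view (left) shows two dishes, and the wrist view (right) shows two plus the rim of the third near (590,305). A zoom on the rib and the front edge will check the remaining distance.

```bash
python3 - <<'E'
from h import *
w=cv2.imread('pics/w4.png')[20:300,0:130]; w=cv2.resize(w,None,fx=2.14,fy=2.14,interpolation=cv2.INTER_CUBIC)
t=cv2.imread('pics/top2.png')[140:290,190:270]; t=cv2.resize(t,None,fx=4,fy=4,interpolation=cv2.INTER_CUBIC)
H=max(w.shape[0],t.shape[0]);p=lambda a:np.vstack([a,np.zeros((H-a.shape[0],a.shape[1],3),np.uint8)])
o=np.hstack([p(w),p(t)]);cv2.imwrite('pics/m5.png',o);print(w.shape,t.shape)
E
```

```text
(599, 278, 3) (600, 320, 3)
```

View pics/m5.png

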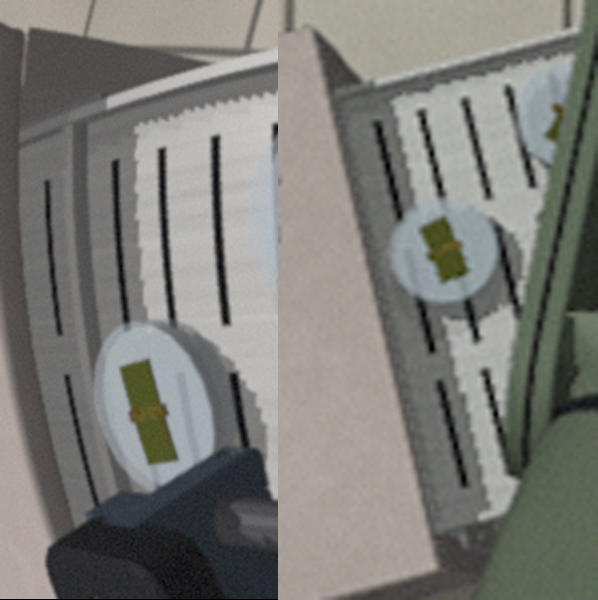

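In the zoomed wrist view (left), the rib is the band at x≈64–88, y≈200. The drier's top edge is at x≈22.

```bash
python3 - <<'E'
from h import *
c=cam('wrist');k=2.14
th=np.radians(104.15);R=np.array([[np.cos(th),-np.sin(th)],[np.sin(th),np.cos(th)]]);cm=np.array([525.9,275.75])
L=lambda u,v,z:(R.T@(onz(c,u/k,20+v/k,z,True)[:2]-cm)).round(1)
for p,z in [((64,200),192),((75,200),192),((80,200),192),((90,200),184),((22,40),232),((22,150),232),((24,200),232)]: print(p,z,L(*p,z))
E
```

```text
(64, 200) 192 [-152.1  -90.5]
(75, 200) 192 [-159.2  -89.5]
(80, 200) 192 [-162.4  -89.1]
(90, 200) 184 [-158.8  -89.1]
(22, 40) 232 [-178.9 -136.7]
(22, 150) 232 [-182.3 -103.1]
(24, 200) 232 [-183.1  -88.6]
```

The x≈22 edge is the lintel's underside (z≈218), which puts the front edge at −162. The rib centre is at about −156, and the handle estimate gives 6–7 mm to go. I'll draw it another 6.4 mm.

Request:
servo_tool:
  rows:
    - [0,0.005,0,0,0]
    - [0,0.015,0,0,0]
    - [0,0.025,0,0,0]
    - [0,0.032,0,0,0]
    - [0,0.032,0,0,0]
    - [0,0.032,0,0,0]
    - [0,0.032,0,0,0]
    - [0,0.032,0,0,0]
    - [0,0.032,0,0,0]

```text
time_s: 16.98
ee_pos: [614.7, -87.6, 185.0]
ee_rot: [180.0, -0.0, 14.3]
force: [-1.0, 0.4, -1.9]
gripper_width: 9.0
gripper_force: 40.0
```

```bash
python3 - <<'E'
from h import *
c,im=grab('wrist','w6');ct,_=grab('top','top3');s=state();print(s['ee_pos'],s['ee_rot'],s['force'],s['torque'],s['gripper_width'],s['time_s'])
w=cv2.imread('pics/w6.png')[20:400,0:360]; w=cv2.resize(w,None,fx=1.5,fy=1.5,interpolation=cv2.INTER_CUBIC)
cv2.imwrite('pics/m6.png',w)
E
```

```text
[614.70895101 -87.57707228 185.00555195] [ 1.79968318e+02 -1.09801711e-02  1.42807683e+01] [ 0.58055712  0.29232752 -2.83057927] [ 0.01689599 -0.00696718 -0.00896156] 8.85181825459458 17.0833
```

View pics/m6.png

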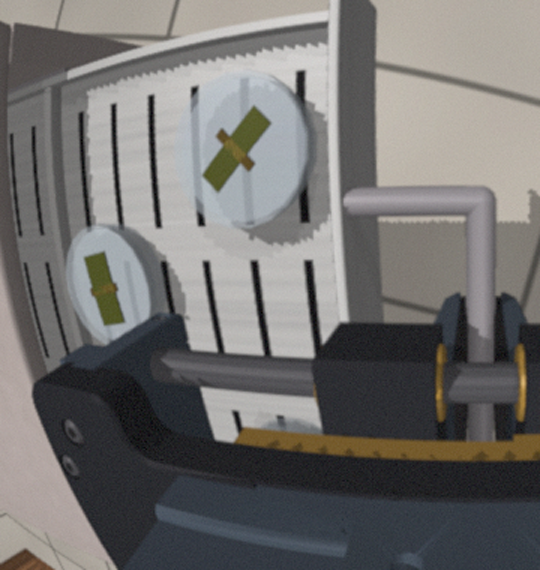

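The shelf is held level, all three dishes are standing on it (the third shows at (285,425)), and the rib is at x≈50, at the front plane within about 1 mm. Handing in.

```bash
python3 -c "
from h import *
print(job_done())"
```

```text
the job is handed in; nothing more can be done
None
```

The knob is at its off stop, and the top shelf is drawn out and held level by its handle with the rib within about 1 mm of the drier's front edge by my measurement; all three dishes are still on it, and the arm was kept clear of the jar, slide box and pencil.

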